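# Check the spacer jig's gap with the taper gauge

## Robot

A 6-joint arm with a two-finger parallel gripper is mounted at the origin on a cart in front of the work surface, level with it; the furniture and walls round the work are solid. World frame = base frame: x ahead of the robot, y to its left, z up, the work surface at z = 0. Lengths are in m, angles in rad, forces in N, time in s.
With the tool pointing down it reaches from about 0.25 to 0.725 m from the base axis. Payload 4 kg.
Tool frame: the origin (TCP) lies between the finger pads; the fingertips stand 11 mm ahead of it and the grasp point (between the pads) lies 8 mm behind it (bot.tip_extent is the distance from the TCP to the fingertips, in m); z points along the fingers, y is the line along which they close (so a half turn about z gives the same grasp; the last joint's range is limited). The gripper opens to 85 mm and grips with 20 to 120 N. Pads are 22 mm wide; open, the fingers measure 114 mm over their backs; the gripper's body (76 mm by 85 mm) begins 54 mm behind the grasp point. The pads swing forward as they close: fully open they stand 13 mm farther back than shut.
Start: joints at [1.202, 0.241, 0.005, 1.335, 0, 1.571], TCP at [0.18, 0.466, 0.242] pointing down, gripper open.
Joint ranges: [-2.72, 2.72], [-1.05, 1.87], [-1.09, 1.28], [-1.99, 2.15], [-1.42, 1.44], [-3.14, 3.14]. Speed limits (rad/s): [2.79, 2.79, 3.14, 3.14, 3.14, 3.14].

## Interface

Orientations are given as a unit quaternion [x, y, z, w].
In Python, from workcell import bot gives the robot as it stands. The module is installed in compiled form; this text tells all that it offers.
- The arm moves only by the tool drive_tool, never from a script. Its argument "rows" is a list of rows, each an object of numbers: "dx", "dy", "dz": the shift along the tool's x, y, z in units of 50 mm (1.0 is 50 mm); "wx", "wy", "wz": the turn, a rotation vector about the tool's x, y, z in units of 5 degrees (1.0 is 5 degrees); "hand": the finger opening in mm, from 0 to 85.4. A call has 1 to 20 rows; each row is the pose to reach, as a shift and turn from the pose commanded when the call began, along the tool's axes at that moment; what a row does not reach only later rows make up. A row lasts 1/10 s, in which the tool goes at most 50 mm and 8.59 degrees, less where a joint would pass 70% of its speed; a pose out of reach is approached as far as the arm can. A call with a gripper value outside its range is refused whole. The fingers move at their own pace and stop on an object; the grip force is fixed at half the most. Time passes only in rows, so rows that repeat a pose let the fingers close. It gives the time, the measured TCP pose, the force, the opening and the grip force at its end, in the units of the state.
- bot.get_obs(): the state, without advancing time (a new reading comes with each control period).
- bot.camera(name): name is "scene" or "top" or "wrist"; returns the picture (384x512x3 uint8, red, green, blue); there is no depth.
- bot.get_calibration(name): a dict with "vfov" (degrees; the focal length in pixels is half the picture's height over the tangent of half this angle, whatever the lens; pixels are square), "cx", "cy" (the principal point, pixels), "origin" and "rotation" of the camera in the world; the wrist camera has in their place "mount" (4x4, takes a point from camera to tool coordinates, whose origin is the TCP and whose axes are the flange's). Camera axes: x right, y up, looking along -z (the intrinsics and any distortion apply to the point x, -y, -z); pixel columns grow to the right and rows downward; lengths in m; the calibration is good to about 2 mm. A picture is of the moment at which its call begins: read the wrist's pose just before it. get_calibration takes no time and is no camera call.
- bot.job_done(): hands the job in; it is judged then, once.
Trained networks look in the newest picture that a camera, given by its name, has taken for a name from the list of things; names that differ only in an ending like _2 or _b are one class to them, and where a whole thing is asked for, a point or a joint stands for the part that bears it (a point fixed in the world has none). Each returns a list of dicts, best first, with "score" (0 to 1); they miss things now and then, are a little off and sometimes report something else, mostly with a low value. They report only what shows in the picture. A call takes as long as a camera call.
- bot.look_for(camera, thing): "extent" ([centre column, centre row, width, height] in pixels, round what is visible of it).
- bot.outline_of(camera, thing): "region" (384x512 bool, what is visible of it) and "extent" ([centre column, centre row, width, height] in pixels, round what is visible of it).
The state is a dict: "clock": time; "joint_pos": joint angles; "joint_vel": joint speeds; "tau": joint torques, N m; "eef_pos": TCP position; "tool_rot": TCP orientation; "ft_force": force on the tool from outside, world axes, zero at the start; "ft_torque": the same for the moment, N m; "grip_width": finger opening in m; "grasp_force": force on a finger pad.
Only numpy, scipy, OpenCV 4.12 (cv2) and the standard library are available. Lean on these libraries where they do the work, as an engineer would, in place of code of your own. Each camera call takes 0.05 s, during which the arm holds its last target. There are 200 camera calls.

## Task

Lift the taper gauge with the red handle out of its wooden stand and slide its blade straight down between the two sprung steel plates of the blue jig until it drags snugly on both plates, without ramming it in and without its black guard coming down on the plates. Finish while still holding the gauge upright at that depth, so that the gap can be read off the blade; do not let go, and leave the other things on the bench as they are.

Things in the scene. Friction and masses are not known exactly. Their poses are not given: they have to be found in the camera images.
- gauge: (sizes in mm throughout) loose steel taper gauge, 141 long, 150 g, starts upright in the stand. Origin: middle of the blade's tip; z up the blade, x along its width, y across its thickness. Blade 24 wide, 80 long (z 0 to 80); thickness grows evenly, alike on both faces, from 2 at the tip to 13 at z = 80. Then a black guard 40 x 28 x 6 (z 80 to 86), whose underside rests on the stand's top, then the handle.
- gauge_handle (a point): middle of the gauge's red handle, 116 above the tip; axes as the gauge's. The handle is 30 (x) x 16 (y) x 55 (z, from 86 to 141 above the tip); grip it across its 16 mm, along y.
- stand: fixed wooden stand: block 70 x 50, 95 high, on a 100 x 90 board; origin on the worktop under its centre, z up. Its slot (32 along x, 17 along y, 83 deep, open above) holds the blade loosely. Stand and jig stand side by side at the robot's left, in either order, clear of the tall mitre saw ahead (x over 0.45 m at y = -0.1 to 0.08 m: pass in front of it, near the robot).
- jig: fixed blue jig, base 72 (x) x 150 (y) x 12, an aluminium head at +y and an adjustable one at -y, each 60 wide, tops 80 above the worktop; between them two steel plates. Origin on the worktop under its middle, z up. The gap is measured along its y; its middle lies within 1.5 of the origin in y, at 0 in x. The knob at -y is locked; the gap setting differs each time.
- plate_a: upright steel plate on the jig's +y side, 60 wide (x), 8 thick, 75 tall below its lip. It rests on a stop and gives way along jig +y, at most 4 mm, against springs: 1.6 N to start moving, then 4 N more per mm. Origin = its lip, axes as the jig's.
- plate_b: the facing plate on the jig's -y side, the same, giving way along jig -y. Origin = its lip, axes as the jig's.
- plate_a_lip (a point): middle of plate a's lip: on its inner face, 95 above the worktop, where the flat face ends; above it the plate flares outward for 9 mm as a lead-in, widening the mouth by about 4.5 on each side. Axes as the jig's.
- plate_b_lip (a point): the same on plate b. Gap at rest: distance between the lips along jig y, 5 to 8.5. The blade touches both plates when its thickness at the lips equals the gap, and drags snugly when pushed some 8 to 25 mm deeper, each plate giving way 0.5 to 1.7 mm (about 5 to 10 N of push while sinking, less at rest). Friction keeps it from springing out.
- screw_tin: round olive tin of brass screws, 86 across, 28 high; bystander, origin under its centre
- card_box: small white card box, 60x85x22; bystander, origin under its centre
- sanding_block: brown cork sanding block, 64x113x31; bystander, origin under its centre
- tape_measure: black and yellow tape measure, 35x93x61; bystander, origin under its centre
- mug: cream enamel mug, 84 high; bystander, origin under its centre

How it is judged:
By the outcome, as a careful person would: the job done as asked, in the order asked, and still so for the second after the job is handed in, while the arm keeps its last pose, push and grip.
It also fails if it takes over 42 s, if anything falls off the work surface, if the arm or the gripper's body presses on something with over 40 N, if the wrist force passes 120 N, or if a joint passes its speed limit or range.

## Working session

There is one attempt and no reset: what is moved stays moved. The work goes in short steps, Python scripts to look and compute and a tool call to move; the robot and the scene stay as the last step left them, time stands still between calls to the robot, and variables do not carry over. Pictures are saved under pics/ and viewed, at most 10 in all, crops included, and the job is handed in when it is done.

Besides the shell and the picture viewer there is one more tool, called in YAML: its name, and indented under it one key for each argument. drive_tool: Moves the arm, as the interface text tells. Its arguments: {"type":"object","properties":{"rows":{"type":"array","items":{"type":"object","properties":{"dx":{"type":"number"},"dy":{"type":"number"},"dz":{"type":"number"},"wx":{"type":"number"},"wy":{"type":"number"},"wz":{"type":"number"},"hand":{"type":"number"}}}}},"required":["rows"]}

```bash
mkdir -p pics; ls
python3 - <<'E'
from workcell import bot
import cv2,numpy as np
np.set_printoptions(precision=4,suppress=True)
o=bot.get_obs();print(o)
ims=[]
for c in ["scene","top","wrist"]:
    im=bot.camera(c);print(c,bot.get_calibration(c))
    cv2.imwrite(f"pics/{c}0.png",im[...,::-1])
    for t in ["gauge","gauge_handle","stand","jig","plate_a","plate_a_lip"]:
        for r in bot.look_for(c,t)[:3]: print(c,t,round(r["score"],2),np.round(r["extent"],1))
    ims.append(im)
E
```

```text
pics
{'clock': 0.0, 'joint_pos': array([ 1.202 ,  0.2414,  0.0037,  1.3352, -0.    ,  1.5708]), 'joint_vel': array([-0.0008, -0.0003,  0.0002, -0.0011,  0.0004, -0.0008]), 'tau': array([  0.0011, -37.2317,  25.2408,   0.0169,   0.0001,  -0.    ]), 'eef_pos': array([0.18  , 0.4658, 0.2414]), 'tool_rot': array([ 0.1834,  0.983 , -0.001 , -0.0002]), 'ft_force': array([-0.8515,  0.201 ,  0.2761]), 'ft_torque': array([-0.0044, -0.0008,  0.0267]), 'grasp_force': 0.0, 'grip_width': 0.08560901827193386}
scene {'vfov': 47.00831873943441, 'cx': 254.0906700432671, 'cy': 190.75001835251683, 'origin': array([ 0.0525, -0.6452,  1.0018]), 'rotation': array([ 0.3383, -0.1005, -0.2673,  0.8967])}
scene gauge 0.71 [232.  152.2  14.6  21.5]
scene gauge 0.25 [247.2 251.8  40.9  34.7]
scene gauge_handle 0.46 [232.4 152.6  14.9  22.6]
scene gauge_handle 0.31 [198.2 136.8  23.7  40.7]
scene stand 0.85 [232.2 173.9  47.8  43.2]
scene jig 0.89 [197.9 137.2  24.5  40.3]
scene plate_a 0.66 [196.7 122.4  17.4   9.4]
scene plate_a_lip 0.64 [193.9 119.6  15.3   7.7]
top {'vfov': 55.87003924772679, 'cx': 250.93864990245615, 'cy': 193.07920031752096, 'origin': array([0.393 , 0.0218, 1.2791]), 'rotation': array([ 0.0365, -0.0336, -0.7017,  0.7107])}
top gauge 0.56 [209.7 196.6   8.6  11.6]
top gauge_handle 0.5 [213.1 198.2   9.9  13.4]
top stand 0.67 [149.1 200.2  16.1  15.8]
top stand 0.59 [211.6 200.2  34.7  34. ]
top jig 0.57 [154.4 200.1  43.8  36. ]
top plate_a 0.47 [151.2 198.8  10.7  20.3]
top plate_a_lip 0.74 [310.5 207.5  33.7  21.8]
wrist {'vfov': 62.16642368541623, 'cx': 251.38502828723557, 'cy': 190.65200349864242, 'mount': array([[-0.0006,  0.9466,  0.3223,  0.084 ],
       [ 1.    ,  0.0006,  0.0002,  0.0005],
       [-0.    ,  0.3223, -0.9466, -0.1318],
       [ 0.    ,  0.    ,  0.    ,  1.    ]])}
wrist jig 0.58 [273.8 356.5 101.5  26.7]
```

Run:
```python
import cv2,numpy as np
t=cv2.imread("pics/top0.png");s=cv2.imread("pics/scene0.png");w=cv2.imread("pics/wrist0.png")
a=cv2.resize(t[160:250,110:260],(800,480)[:2] if 0 else (400,240),interpolation=cv2.INTER_CUBIC)
b=cv2.resize(s[95:215,150:300],(400,320),interpolation=cv2.INTER_CUBIC)
left=np.vstack([a,b]); right=np.vstack([cv2.resize(w,(373,280)),cv2.resize(t,(373,280))])
cv2.imwrite("pics/c0.png",np.hstack([left,right]))
```

```text
(no output)
```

View pics/c0.png

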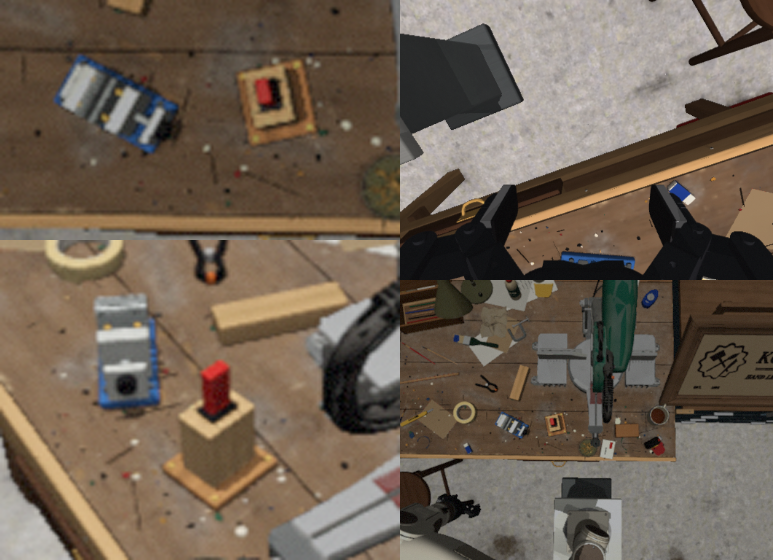

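```bash
cat > h.py <<'E'
import numpy as np,cv2
from scipy.spatial.transform import Rotation as R
np.set_printoptions(precision=4,suppress=True)
def cam(cal,obs=None):
    f=192/np.tan(np.radians(cal["vfov"])/2)
    if "mount" in cal:
        T=np.eye(4);T[:3,:3]=R.from_quat(obs["tool_rot"]).as_matrix();T[:3,3]=obs["eef_pos"]
        M=T@np.array(cal["mount"]);return f,cal["cx"],cal["cy"],M[:3,3],M[:3,:3]
    return f,cal["cx"],cal["cy"],np.array(cal["origin"]),R.from_quat(cal["rotation"]).as_matrix()
def ray(c,u,v,z):
    f,cx,cy,o,Q=c; d=Q@np.array([(u-cx)/f,-(v-cy)/f,-1]); return o+d*(z-o[2])/d[2]
def proj(c,p):
    f,cx,cy,o,Q=c; q=(np.atleast_2d(p)-o)@Q; return np.c_[cx+f*q[:,0]/-q[:,2],cy-f*q[:,1]/-q[:,2]]
E
python3 - <<'E'
from h import *
from workcell import bot
t=cam(bot.get_calibration("top"));s=cam(bot.get_calibration("scene"))
g=lambda x,y:(110+x/2.667,160+y/2.667)
for p in [(237,75),(303,60),(315,133),(250,148)]: print("board",ray(t,*g(*p),0.01))
print("handle",ray(t,209.7,196.6,.13),ray(s,232,152.2,.125))
for p in [(80,55),(180,105),(155,152),(57,100)]: print("jig",ray(t,*g(*p),0.012))
print(ray(s,197.9,137,.05))
E
```

```text
board [0.5344 0.2118 0.01  ]
board [0.5555 0.1249 0.01  ]
board [0.459  0.1071 0.01  ]
board [0.4382 0.1921 0.01  ]
handle [0.4943 0.1585 0.13  ] [0.5016 0.1581 0.125 ]
jig [0.5582 0.4203 0.012 ]
jig [0.4935 0.2855 0.012 ]
jig [0.4313 0.3163 0.012 ]
jig [0.498 0.448 0.012]
[0.4849 0.3472 0.05  ]
```

drive_tool:
  rows:
    - {"dx":-1,"dz":-0.5,"hand":85}
    - {"dx":-2,"dz":-1,"hand":85}
    - {"dx":-3,"dz":-1.6,"hand":85}
    - {"dx":-4,"dy":-0.2,"dz":-1.6,"hand":85}
    - {"dx":-5,"dy":-0.4,"dz":-1.6,"hand":85}
    - {"dx":-6,"dy":-0.4,"dz":-1.6,"hand":85}
    - {"dx":-7,"dy":-0.4,"dz":-1.6,"hand":85}
    - {"dx":-7.8,"dy":-0.4,"dz":-1.6,"hand":85}
    - {"dx":-8.3,"dy":-0.4,"dz":-1.6,"hand":85}
    - {"dx":-8.3,"dy":-0.4,"dz":-1.6,"hand":85}
    - {"dx":-8.3,"dy":-0.4,"dz":-1.6,"hand":85}
    - {"dx":-8.3,"dy":-0.4,"dz":-1.6,"hand":85}

```text
invalid input at $.rows[0]: expected keys dx, dy, dz, wx, wy, wz, hand
```

Run:
```python
from workcell import bot
from h import *
import pickle
o=bot.get_obs();im=bot.camera("wrist");pickle.dump(o,open("o1.pkl","wb"))
print(o["eef_pos"],o["tool_rot"],o["ft_force"])
cv2.imwrite("pics/w1.png",im[...,::-1])
c=cam(bot.get_calibration("wrist"),o)
for t,z in [("gauge_handle",.15),("stand",.05),("jig",.05),("plate_a",.1),("plate_a_lip",.095)]:
    for r in bot.look_for("wrist",t)[:3]: e=r["extent"];print(t,round(r["score"],2),np.round(e,1),ray(c,e[0],e[1],z))
v=cv2.resize(im[...,::-1],(800,600),interpolation=cv2.INTER_CUBIC);cv2.imwrite("pics/w1b.png",v)
```

```text
[0.1802 0.4664 0.2423] [0.1834 0.983  0.     0.    ] [0.0287 0.6608 0.0645]
jig 0.58 [273.9 357.1 100.8  24.3] [0.4301 0.4017 0.05  ]
```

View pics/w1b.png

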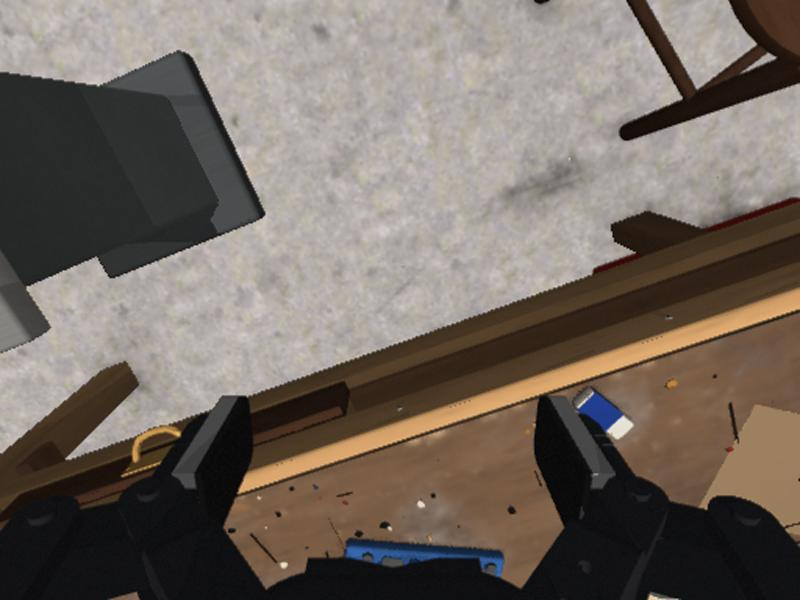

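Unmoved view (the rows lacked keys): the fingers are at the bottom and only the jig's blue base edge shows at (425,550). I'll resend the move with all the keys.

drive_tool:
  rows:
    - {"dx":-1,"dy":0,"dz":-0.5,"wx":0,"wy":0,"wz":0,"hand":85}
    - {"dx":-2,"dy":0,"dz":-1,"wx":0,"wy":0,"wz":0,"hand":85}
    - {"dx":-3,"dy":0,"dz":-1.6,"wx":0,"wy":0,"wz":0,"hand":85}
    - {"dx":-4,"dy":-0.2,"dz":-1.6,"wx":0,"wy":0,"wz":0,"hand":85}
    - {"dx":-5,"dy":-0.4,"dz":-1.6,"wx":0,"wy":0,"wz":0,"hand":85}
    - {"dx":-6,"dy":-0.4,"dz":-1.6,"wx":0,"wy":0,"wz":0,"hand":85}
    - {"dx":-7,"dy":-0.4,"dz":-1.6,"wx":0,"wy":0,"wz":0,"hand":85}
    - {"dx":-7.8,"dy":-0.4,"dz":-1.6,"wx":0,"wy":0,"wz":0,"hand":85}
    - {"dx":-8.3,"dy":-0.4,"dz":-1.6,"wx":0,"wy":0,"wz":0,"hand":85}
    - {"dx":-8.3,"dy":-0.4,"dz":-1.6,"wx":0,"wy":0,"wz":0,"hand":85}
    - {"dx":-8.3,"dy":-0.4,"dz":-1.6,"wx":0,"wy":0,"wz":0,"hand":85}
    - {"dx":-8.3,"dy":-0.4,"dz":-1.6,"wx":0,"wy":0,"wz":0,"hand":85}

```text
clock: 2.55
eef_pos: [0.5593, 0.2986, 0.3224]
tool_rot: [0.183, 0.983, 0.0, -0.0]
ft_force: [-0.7, 0.6, 0.8]
grip_width: 0.085
grasp_force: 0.0
```

Run:
```python
from workcell import bot
from h import *
import pickle
o=bot.get_obs();im=bot.camera("wrist");pickle.dump(o,open("o1.pkl","wb"))
print(o["eef_pos"],o["tool_rot"],o["ft_force"],o["clock"])
cv2.imwrite("pics/w1.png",im[...,::-1])
c=cam(bot.get_calibration("wrist"),o)
for t,z in [("gauge_handle",.15),("stand",.05),("jig",.05),("plate_a",.1),("plate_a_lip",.095)]:
    for r in bot.look_for("wrist",t)[:3]: e=r["extent"];print(t,round(r["score"],2),np.round(e,1),ray(c,e[0],e[1],z))
v=cv2.resize(im[...,::-1],(800,600),interpolation=cv2.INTER_CUBIC);cv2.imwrite("pics/w1b.png",v)
```

```text
[0.5593 0.2986 0.3224] [ 0.1829  0.9831  0.     -0.0003] [-0.672   0.5737  0.7799] 2.55
gauge_handle 0.87 [113.  158.6  53.6  46.4] [0.4982 0.178  0.15  ]
gauge_handle 0.39 [283.1  77.2  26.6  66.1] [0.4873 0.3575 0.15  ]
stand 0.87 [138.8 139.9 109.5  88.6] [0.4941 0.1708 0.05  ]
jig 0.66 [283.9  79.4 132.1  71.2] [0.492  0.3668 0.05  ]
plate_a 0.92 [282.6  77.   22.5  59.3] [0.4879 0.3617 0.1   ]
plate_a 0.69 [303.8  77.3  32.5  61.5] [0.4962 0.3823 0.1   ]
plate_a_lip 0.63 [303.2  79.5  27.4  57.9] [0.4983 0.3818 0.095 ]
```

View pics/w1b.png

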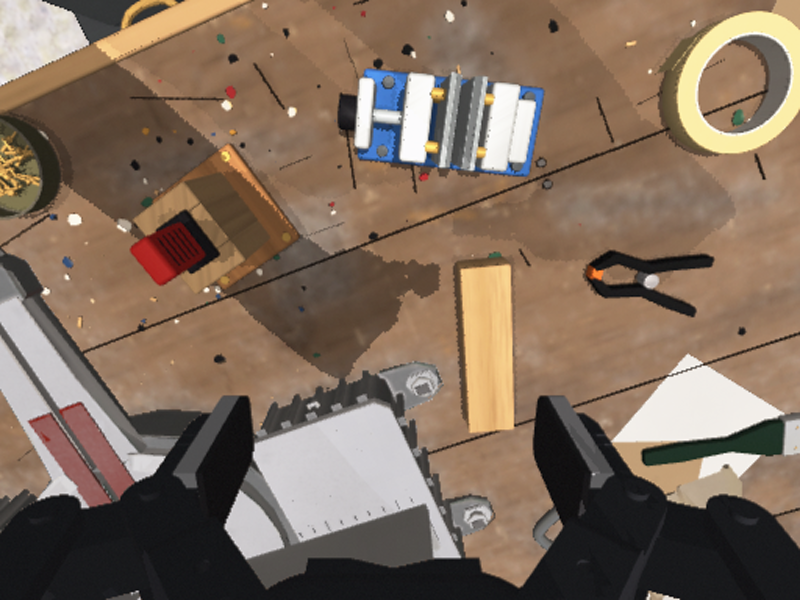

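```bash
cat >> h.py <<'E'
from scipy.optimize import minimize
def box(x,y,yaw,lx,ly,z0,z1,ox=0,oy=0):
    p=np.array([[ox+sx*lx/2,oy+sy*ly/2] for sx in(-1,1) for sy in(-1,1)])
    c,s=np.cos(yaw),np.sin(yaw); q=p@np.array([[c,s],[-s,c]])+[x,y]
    return np.vstack([np.c_[q,np.full(4,z)] for z in(z0,z1)])
K=4
def mask(c,boxes):
    m=np.zeros((384*K,512*K),np.uint8)
    for b in boxes:
        h=cv2.convexHull(((proj(c,b)+.5)*K).astype(np.float32))
        cv2.fillConvexPoly(m,np.round(h).astype(np.int32),1)
    return m>0
def fit(cs,regs,mk,x0,st=(.006,.006,.08)):
    regs=[cv2.resize(r.astype(np.uint8),None,fx=K,fy=K,interpolation=cv2.INTER_LINEAR)>0 for r in regs]
    def cost(p):
        t=0
        for c,r in zip(cs,regs):
            m=mask(c,mk(p)); t+=1-(m&r).sum()/max(1,(m|r).sum())
        return t
    S=np.vstack([x0]+[np.array(x0)+np.eye(len(x0))[i]*st[i] for i in range(len(x0))])
    r=minimize(cost,x0,method="Nelder-Mead",options=dict(initial_simplex=S,xatol=1e-4,fatol=1e-4))
    return r.x,r.fun
def handle(p): return [box(*p,.030,.016,.101,.156)]
def stand(p): return [box(*p,.070,.050,0,.095),box(*p,.1,.09,0,.010),*handle(p)]
E
python3 - <<'E'
from workcell import bot
from h import *
import pickle
o=bot.get_obs();bot.camera("wrist");cw=cam(bot.get_calibration("wrist"),o)
rs={t:[(round(r["score"],2),r["region"]) for r in bot.outline_of("wrist",t)] for t in("gauge_handle","gauge","stand","jig","plate_a")}
pickle.dump((o,rs),open("r1.pkl","wb"))
for t,l in rs.items():
    for s,m in l: print(t,s,m.sum(),np.argwhere(m).min(0),np.argwhere(m).max(0))
for x0 in([.5,.16,.2],[.5,.165,.1]):
    print("handle",fit([cw],[rs["gauge_handle"][0][1]],handle,x0))
    print("stand",fit([cw],[rs["stand"][0][1]],stand,x0))
E
```

```text
gauge_handle 0.73 1552 [134  84] [180 139]
gauge 0.76 1538 [134  83] [181 139]
stand 0.87 4636 [92 85] [187 191]
jig 0.81 6992 [ 44 216] [112 347]
plate_a 0.77 1013 [ 48 288] [108 315]
plate_a 0.56 829 [ 46 272] [106 294]
plate_a 0.54 4637 [92 85] [185 191]
plate_a 0.46 7023 [ 44 216] [112 347]
handle (array([0.4989, 0.1684, 0.1575]), np.float64(0.22446134852045085))
stand (array([0.4987, 0.1622, 0.2259]), np.float64(0.271705721316822))
handle (array([0.4994, 0.1677, 0.1412]), np.float64(0.22390733221877235))
stand (array([0.4988, 0.162 , 0.2227]), np.float64(0.27244731777130726))
```

drive_tool:
  rows:
    - {"dx":0.05,"dy":-0.8,"dz":0.3,"wx":0,"wy":0,"wz":-1.6,"hand":85}
    - {"dx":0.1,"dy":-1.6,"dz":0.6,"wx":0,"wy":0,"wz":-3.2,"hand":85}
    - {"dx":0.16,"dy":-2.4,"dz":1.0,"wx":0,"wy":0,"wz":-4.9,"hand":85}
    - {"dx":0.16,"dy":-2.93,"dz":1.25,"wx":0,"wy":0,"wz":-6.5,"hand":85}
    - {"dx":0.16,"dy":-2.93,"dz":1.25,"wx":0,"wy":0,"wz":-6.5,"hand":85}
    - {"dx":0.16,"dy":-2.93,"dz":1.25,"wx":0,"wy":0,"wz":-6.5,"hand":85}
    - {"dx":0.16,"dy":-2.93,"dz":1.25,"wx":0,"wy":0,"wz":-6.5,"hand":85}

```text
clock: 3.85
eef_pos: [0.5009, 0.1652, 0.2607]
tool_rot: [-0.099, 0.995, 0.0, 0.001]
ft_force: [0.6, 0.6, -0.7]
grip_width: 0.0852
grasp_force: 0.0
```

Run:
```python
from workcell import bot
from h import *
import pickle
o=bot.get_obs();im=bot.camera("wrist");cw=cam(bot.get_calibration("wrist"),o)
cv2.imwrite("pics/w2.png",im[...,::-1])
ms=[(round(r["score"],2),r["region"]) for r in bot.outline_of("wrist","gauge_handle")]
pickle.dump((o,ms),open("r2.pkl","wb"))
for s,m in ms: print(s,m.sum(),np.argwhere(m).min(0),np.argwhere(m).max(0))
hg=lambda p:handle(p)+[box(*p,.04,.028,.095,.101)]
for mk in(handle,hg): print(fit([cw],[ms[0][1]],mk,[.499,.166,.2]))
red=((im[...,0]>110)&(im[...,1]<60)&(im[...,2]<60)).astype(np.uint8)
n,l,st,_=cv2.connectedComponentsWithStats(red);k=1+st[1:,4].argmax();print(st[k]);print("red",fit([cw],[l==k],handle,[.499,.166,.2]))
p,_=fit([cw],[l==k],handle,[.499,.166,.2])
v=cv2.resize(im[...,::-1],(800,600),interpolation=cv2.INTER_CUBIC)
for b in hg(p):
  for q in proj(cw,b): cv2.circle(v,tuple(np.int32((q+.5)*800/512)),2,(255,255,0),-1)
cv2.imwrite("pics/w2b.png",v)
```

```text
0.84 1430 [152 233] [207 262]
(array([0.4955, 0.1606, 0.3633]), np.float64(0.2513125053791204))
(array([0.5   , 0.1619, 0.2374]), np.float64(0.11599812338728599))
[237 160  20  49 813]
red (array([0.5004, 0.1621, 0.183 ]), np.float64(0.24119321551417383))
```

View pics/w2b.png

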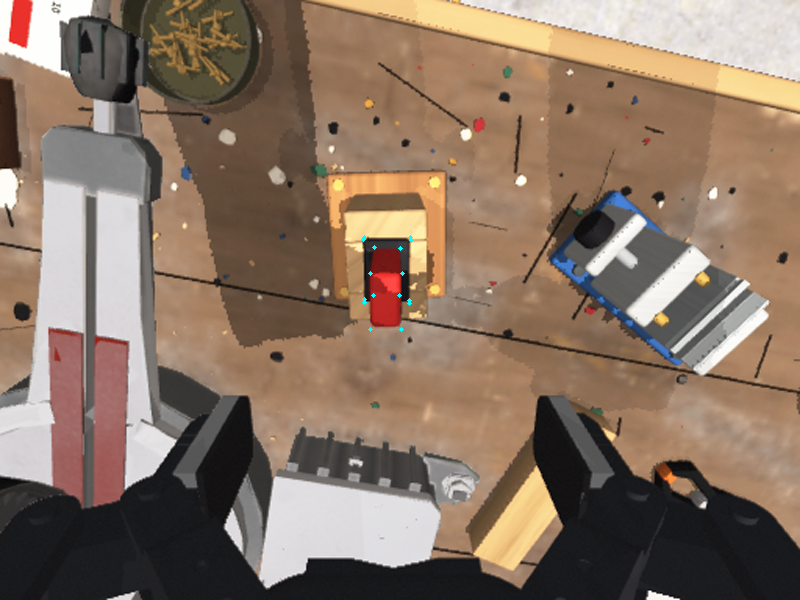

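drive_tool:
  rows:
    - {"dx":0.02,"dy":-0.06,"dz":0.3,"wx":0,"wy":0,"wz":0,"hand":85}
    - {"dx":0.02,"dy":-0.06,"dz":0.8,"wx":0,"wy":0,"wz":0,"hand":85}
    - {"dx":0.02,"dy":-0.06,"dz":1.3,"wx":0,"wy":0,"wz":0,"hand":85}
    - {"dx":0.02,"dy":-0.06,"dz":1.8,"wx":0,"wy":0,"wz":0,"hand":70}
    - {"dx":0.02,"dy":-0.06,"dz":2.2,"wx":0,"wy":0,"wz":0,"hand":60}
    - {"dx":0.02,"dy":-0.06,"dz":2.5,"wx":0,"wy":0,"wz":0,"hand":50}
    - {"dx":0.02,"dy":-0.06,"dz":2.7,"wx":0,"wy":0,"wz":0,"hand":40}
    - {"dx":0.02,"dy":-0.06,"dz":2.7,"wx":0,"wy":0,"wz":0,"hand":35}
    - {"dx":0.02,"dy":-0.06,"dz":2.7,"wx":0,"wy":0,"wz":0,"hand":30}
    - {"dx":0.02,"dy":-0.06,"dz":2.7,"wx":0,"wy":0,"wz":0,"hand":26}
    - {"dx":0.02,"dy":-0.06,"dz":2.7,"wx":0,"wy":0,"wz":0,"hand":23}

```text
clock: 5.05
eef_pos: [0.5002, 0.1615, 0.1258]
tool_rot: [-0.099, 0.995, 0.0, 0.001]
ft_force: [0.3, 0.1, 0.9]
grip_width: 0.0233
grasp_force: 0.0
```

drive_tool:
  rows:
    - {"dx":0,"dy":0,"dz":0,"wx":0,"wy":0,"wz":0,"hand":19}
    - {"dx":0,"dy":0,"dz":0,"wx":0,"wy":0,"wz":0,"hand":16}
    - {"dx":0,"dy":0,"dz":0,"wx":0,"wy":0,"wz":0,"hand":8}
    - {"dx":0,"dy":0,"dz":0,"wx":0,"wy":0,"wz":0,"hand":0}
    - {"dx":0,"dy":0,"dz":0,"wx":0,"wy":0,"wz":0,"hand":0}
    - {"dx":0,"dy":0,"dz":0,"wx":0,"wy":0,"wz":0,"hand":0}

```text
clock: 5.65
eef_pos: [0.4999, 0.1612, 0.1254]
tool_rot: [-0.099, 0.995, -0.0, 0.001]
ft_force: [-0.3, -1.5, 5.9]
grip_width: 0.015
grasp_force: 58.9
```

drive_tool:
  rows:
    - {"dx":0,"dy":0,"dz":-0.1,"wx":0,"wy":0,"wz":0,"hand":0}
    - {"dx":0,"dy":0,"dz":-0.3,"wx":0,"wy":0,"wz":0,"hand":0}
    - {"dx":0,"dy":0,"dz":-0.6,"wx":0,"wy":0,"wz":0,"hand":0}
    - {"dx":0,"dy":0,"dz":-0.9,"wx":0,"wy":0,"wz":0,"hand":0}
    - {"dx":0,"dy":0,"dz":-1.2,"wx":0,"wy":0,"wz":0,"hand":0}
    - {"dx":0,"dy":0,"dz":-1.5,"wx":0,"wy":0,"wz":0,"hand":0}
    - {"dx":0,"dy":0,"dz":-1.8,"wx":0,"wy":0,"wz":0,"hand":0}
    - {"dx":0,"dy":0,"dz":-2.1,"wx":0,"wy":0,"wz":0,"hand":0}
    - {"dx":0,"dy":0,"dz":-2.4,"wx":0,"wy":0,"wz":0,"hand":0}
    - {"dx":0,"dy":0,"dz":-2.6,"wx":0,"wy":0,"wz":0,"hand":0}
    - {"dx":0,"dy":0,"dz":-2.6,"wx":0,"wy":0,"wz":0,"hand":0}
    - {"dx":0,"dy":0,"dz":-2.6,"wx":0,"wy":0,"wz":0,"hand":0}

```text
clock: 6.85
eef_pos: [0.4993, 0.1612, 0.2545]
tool_rot: [-0.099, 0.995, -0.0, -0.0]
ft_force: [0.7, 0.3, -1.7]
grip_width: 0.0154
grasp_force: 58.4
```

Run:
```python
from workcell import bot
from h import *
import pickle
o=bot.get_obs();im=bot.camera("wrist")
print(o["ft_force"],o["ft_torque"])
cv2.imwrite("pics/w3.png",im[...,::-1])
v=cv2.resize(im[...,::-1],(800,600),interpolation=cv2.INTER_CUBIC)
cv2.imwrite("pics/w3b.png",v)
```

```text
[ 0.7232  0.2649 -1.6571] [0.0433 0.0078 0.0327]
```

View pics/w3b.png

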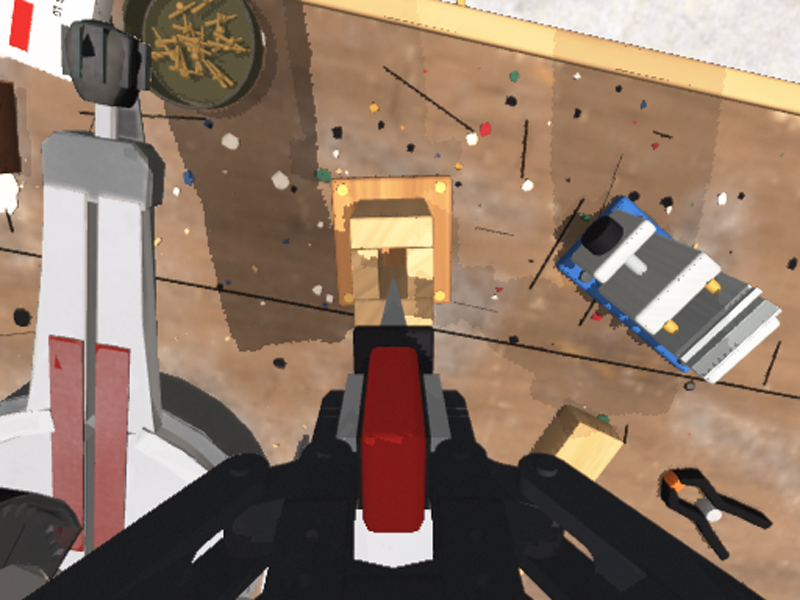

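drive_tool:
  rows:
    - {"dx":-0.1,"dy":0.3,"dz":0,"wx":0,"wy":0,"wz":0.6,"hand":0}
    - {"dx":-0.35,"dy":0.7,"dz":0,"wx":0,"wy":0,"wz":1.6,"hand":0}
    - {"dx":-0.6,"dy":1.2,"dz":0,"wx":0,"wy":0,"wz":2.8,"hand":0}
    - {"dx":-0.85,"dy":1.7,"dz":0,"wx":0,"wy":0,"wz":4,"hand":0}
    - {"dx":-1.1,"dy":2.2,"dz":0,"wx":0,"wy":0,"wz":5.2,"hand":0}
    - {"dx":-1.35,"dy":2.7,"dz":0,"wx":0,"wy":0,"wz":6.4,"hand":0}
    - {"dx":-1.55,"dy":3.1,"dz":0,"wx":0,"wy":0,"wz":7.1,"hand":0}
    - {"dx":-1.66,"dy":3.38,"dz":0,"wx":0,"wy":0,"wz":7.4,"hand":0}
    - {"dx":-1.66,"dy":3.38,"dz":0,"wx":0,"wy":0,"wz":7.4,"hand":0}
    - {"dx":-1.66,"dy":3.38,"dz":0,"wx":0,"wy":0,"wz":7.4,"hand":0}
    - {"dx":-1.66,"dy":3.38,"dz":0,"wx":0,"wy":0,"wz":7.4,"hand":0}

```text
clock: 8.0
eef_pos: [0.5473, 0.3422, 0.2543]
tool_rot: [0.222, 0.975, -0.001, -0.0]
ft_force: [0.7, -0.2, -1.2]
grip_width: 0.0152
grasp_force: 58.7
```

Run:
```python
from workcell import bot
from h import *
import pickle
o=bot.get_obs();im=bot.camera("wrist");cal=bot.get_calibration("wrist");cw=cam(cal,o)
cv2.imwrite("pics/w4.png",im[...,::-1])
rs={t:[(round(r["score"],2),r["region"]) for r in bot.outline_of("wrist",t)] for t in("plate_a","plate_a_lip","jig")}
pickle.dump((o,rs),open("r4.pkl","wb"));print(o["eef_pos"],o["tool_rot"])
for t,l in rs.items():
    for s,m in l: print(t,s,m.sum(),np.argwhere(m).min(0),np.argwhere(m).max(0))
p=o["eef_pos"]-[0,0,.110];print("tip px",proj(cw,p))
x,y=np.int32(proj(cw,[.4935,.369,.095])[0]);print(x,y)
x0=max(0,x-100);y0=max(0,y-75);v=cv2.resize(im[y0:y0+150,x0:x0+200,::-1],(800,600),interpolation=cv2.INTER_CUBIC)
print("crop",x0,y0)
cv2.imwrite("pics/w4b.png",v)
```

```text
[0.5473 0.3422 0.2543] [ 0.222   0.975  -0.0007 -0.0004]
plate_a 0.94 856 [ 73 234] [143 253]
plate_a 0.82 968 [ 74 260] [144 281]
plate_a_lip 0.87 946 [ 75 260] [143 282]
jig 0.82 9699 [ 68 169] [143 325]
tip px [[251.1262 192.6972]]
252 110
crop 152 35
```

View pics/w4b.png

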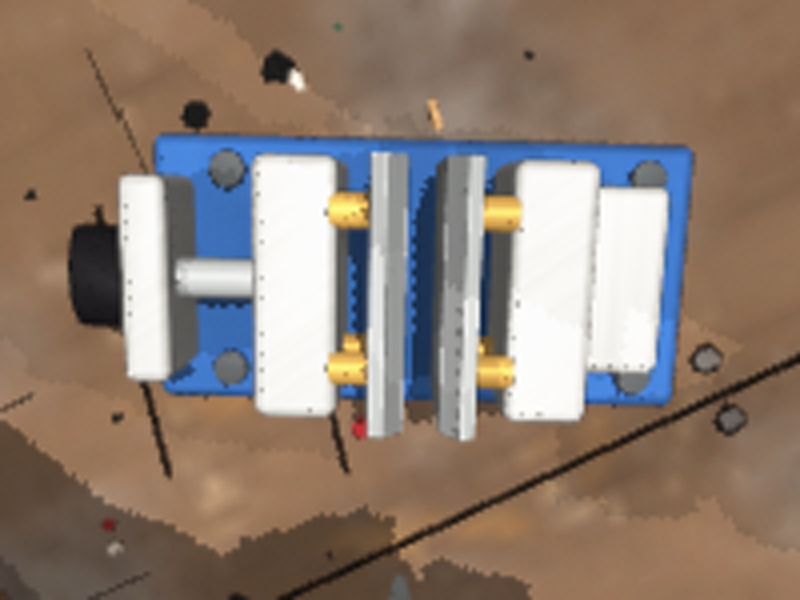

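Run:
```python
from workcell import bot
from h import *
import pickle
o,rs=pickle.load(open("r4.pkl","rb"));cal=bot.get_calibration("wrist");c=cam(cal,o)
R_=R.from_quat(o["tool_rot"]).as_matrix();print("toolx,y",R_[:,0],R_[:,1])
g=lambda x,y:(152+(x+.5)/4-.5,35+(y+.5)/4-.5)
T=lambda p:(p-o["eef_pos"])@R_*1000
P={k:ray(c,*g(*v),.104) for k,v in dict(Lt=(371,152),Lb=(367,437),Rt=(487,155),Rb=(474,440)).items()}
for k in P: print(k,P[k],"tool mm",T(P[k]))
tm=(P["Lt"]+P["Rt"])/2;bm=(P["Lb"]+P["Rb"])/2
print("mid",(tm+bm)/2,"tool",T((tm+bm)/2),"len",np.linalg.norm(tm-bm),"xdir deg",np.degrees(np.arctan2(*(bm-tm)[[1,0]])))
print("widths",np.linalg.norm(P["Lt"]-P["Rt"]),np.linalg.norm(P["Lb"]-P["Rb"]))
for k,v in dict(bTL=(155,135),bTR=(692,150),bBR=(668,405),bBL=(162,393)).items(): print(k,T(ray(c,*g(*v),.012)))
for lips in [(408,300),(447,300),(440,300)]: print(T(ray(c,*g(*lips),.095)))
print("tip(x=+12mm edge) seen at",T(ray(c,252,178.8,o["eef_pos"][2]-.11)))
im=cv2.imread("pics/w4.png").astype(int).sum(2)//3
for r in(80,95,110,125,140): print(r,im[r,240:276])
```

```text
toolx,y [-0.9014  0.4329  0.0005] [ 0.4329  0.9014 -0.0015]
Lt [0.4622 0.3768 0.104 ] tool mm [ 91.5583  -5.4073 150.357 ]
Lb [0.5153 0.3498 0.104 ] tool mm [ 31.9931  -6.7562 150.3284]
Rt [0.4732 0.3983 0.104 ] tool mm [ 90.9579  18.7033 150.3216]
Rb [0.5263 0.3711 0.104 ] tool mm [ 31.3128  17.0947 150.2934]
mid [0.4942 0.374  0.104 ] tool [ 61.4555   5.9086 150.3251] len 0.05962351240308897 xdir deg -27.073217700359447
widths 0.02411814999431318 0.023860624288543266
bTL [ 98.4341 -66.5685 242.4495]
bTR [ 94.4791  81.0541 242.2329]
bBR [ 24.4359  79.1651 242.1997]
bBL [ 27.9874 -68.9084 242.4168]
[ 60.9501   2.3897 159.33  ]
[ 60.946   11.0539 159.3174]
[ 60.9468   9.4988 159.3196]
tip(x=+12mm edge) seen at [ 11.5943   0.8619 110.0048]
80 [120 119 120 118 120 193 195 197 215 150 147 145 146 143 102 119 120 115
  68  54  56  66  73  94 131 132 131 130 137 185 205 204 193 115  68  64]
95 [ 53  53  52  63 119 196 195 191 181 150 146 146 152 177 112  53  52  54
  53  53  59  71  89 163 132 132 131 129 135 205 206 199 155  54  59  78]
110 [111  53  55  83 184 225 225 219 149 156 151 152 149 113 112  67  53  53
  52  55  66  75 107 157 158 156 155 163 234 225 225 222  55  56  73  79]
125 [180 180 178 182 219 213 219 232 156 155 151 154 149 100 107  52  53  53
  52  59  72 103 190 158 156 156 154 184 224 225 218 163 151 151 151 151]
140 [100  60  65 118 215 213 210 194 144 141 142 142 141 121 112  74  80 118
 116  84 125 114 150 151 149 149 156 225 210 208 207 115 114 115 114 113]
```

The jig is clear in the crop: lips at about x=408 and 447, with the outer plate edges at 371/487 (top) and 367/474 (bottom). The gap is about 8 mm. Now I'll move over it and lower close to the mouth.

drive_tool:
  rows:
    - {"dx":0.2,"dy":0.05,"dz":0,"wx":0,"wy":0,"wz":0.1,"hand":0}
    - {"dx":0.5,"dy":0.1,"dz":0,"wx":0,"wy":0,"wz":0.29,"hand":0}
    - {"dx":0.8,"dy":0.1,"dz":0,"wx":0,"wy":0,"wz":0.29,"hand":0}
    - {"dx":1.1,"dy":0.1,"dz":0,"wx":0,"wy":0,"wz":0.29,"hand":0}
    - {"dx":1.23,"dy":0.1,"dz":0.1,"wx":0,"wy":0,"wz":0.29,"hand":0}
    - {"dx":1.23,"dy":0.1,"dz":0.3,"wx":0,"wy":0,"wz":0.29,"hand":0}
    - {"dx":1.23,"dy":0.1,"dz":0.5,"wx":0,"wy":0,"wz":0.29,"hand":0}
    - {"dx":1.23,"dy":0.1,"dz":0.6,"wx":0,"wy":0,"wz":0.29,"hand":0}
    - {"dx":1.23,"dy":0.1,"dz":0.6,"wx":0,"wy":0,"wz":0.29,"hand":0}
    - {"dx":1.23,"dy":0.1,"dz":0.6,"wx":0,"wy":0,"wz":0.29,"hand":0}

```text
clock: 9.2
eef_pos: [0.4946, 0.374, 0.2244]
tool_rot: [0.234, 0.972, -0.0, -0.0]
ft_force: [0.2, -0.6, -1.6]
grip_width: 0.015
grasp_force: 58.8
```

Run:
```python
from workcell import bot
from h import *
o=bot.get_obs();im=bot.camera("wrist");c=cam(bot.get_calibration("wrist"),o)
cv2.imwrite("pics/w5.png",im[...,::-1]);print(o["eef_pos"],o["tool_rot"],o["ft_force"],o["ft_torque"])
x,y=np.int32(proj(c,[o["eef_pos"][0],o["eef_pos"][1],.10])[0])
x0,y0=x-80,y-90;print("crop",x0,y0)
cv2.imwrite("pics/w5b.png",cv2.resize(im[y0:y0+120,x0:x0+160,::-1],(800,600),interpolation=cv2.INTER_CUBIC))
g=im.astype(int).sum(2)//3
for r in range(y-45,y,5): print(r,g[r,x-18:x+20])
```

```text
[0.4946 0.374  0.2244] [ 0.2345  0.9721 -0.0002 -0.0001] [ 0.2165 -0.6013 -1.6323] [-0.0055 -0.0129 -0.0038]
crop 171 97
142 [119 119 121 116  56  66  99 100 100 101 100 100 100  98  83 121 121 120
 117  70  57  59  77 102 100 101 101 100 100 101 109 121 121 121 116  57
  62  84]
147 [119 119 115  81  85 105 103 103 103 103 102 103 102  97  97 120 116  70
  56  57  58  60  78 103 102 104 103 102 102 103 102 106 113 114 111  94
  79  82]
152 [178 173  88 112 201 168 126 111  99 124 151 145 149  98  95 120 119 107
  56  57  57  59  97 188 155 153 127 103 102 104 134 160 160 176 176 170
  87  87]
157 [162 157 110 172 223 222 220 195 153 152 149 149 145  96  97 114  71  68
  56  56  56  60  98 193 159 158 157 156 157 222 221 221 224 132 149 149
 150 150]
162 [189 184 119 159 223 223 221 206 154 151 149 149 145  97  97 118 106  57
  57  57  57  59  97 191 158 159 158 157 155 202 203 198 203 166 166 167
 166 166]
167 [106 113  63 114 222 223 222 211 153 151 148 149 146 110  85  79 117 106
  57  56  56  61  99 195 159 155 131 131 136 197 199 197 193  57  57  57
  67  85]
172 [ 70  57  59 104 223 223 224 229 154 152 149 149 149 131  76  57  57  56
  56  57  57  60  98 195 159 155 132 132 137 198 200 197 195  57  57  60
  74  85]
177 [ 75  57  60 103 223 224 224 227 153 153 149 150 146 103  76  56  57  56
  56  57  56  60  99 199 141 140 137 131 135 200 199 196 190  57  57  60
  72  85]
182 [ 81  81  81  91 143 140 154 155  96  96  95  94  96  94  76  58  68 100
  99  99  97  67  85 139  97  97  95 100 145 216 217 214 191 138  89  84
  84  84]
```

View pics/w5b.png

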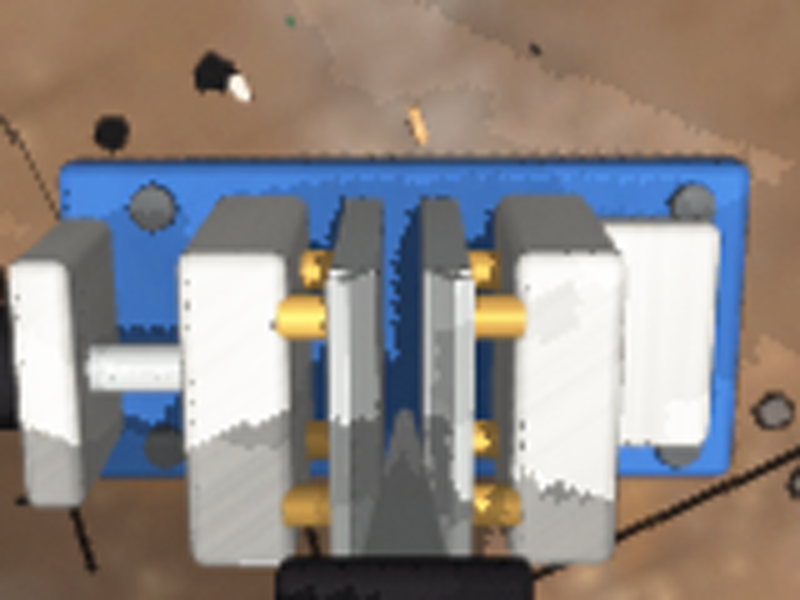

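drive_tool:
  rows:
    - {"dx":0,"dy":-0.006,"dz":0.1,"wx":0,"wy":0,"wz":0,"hand":0}
    - {"dx":0,"dy":-0.006,"dz":0.25,"wx":0,"wy":0,"wz":0,"hand":0}
    - {"dx":0,"dy":-0.006,"dz":0.4,"wx":0,"wy":0,"wz":0,"hand":0}
    - {"dx":0,"dy":-0.006,"dz":0.55,"wx":0,"wy":0,"wz":0,"hand":0}
    - {"dx":0,"dy":-0.006,"dz":0.7,"wx":0,"wy":0,"wz":0,"hand":0}
    - {"dx":0,"dy":-0.006,"dz":0.8,"wx":0,"wy":0,"wz":0,"hand":0}
    - {"dx":0,"dy":-0.006,"dz":0.8,"wx":0,"wy":0,"wz":0,"hand":0}
    - {"dx":0,"dy":-0.006,"dz":0.8,"wx":0,"wy":0,"wz":0,"hand":0}

```text
clock: 10.05
eef_pos: [0.4941, 0.3741, 0.1848]
tool_rot: [0.234, 0.972, -0.0, -0.0]
ft_force: [0.3, -0.2, -1.7]
grip_width: 0.0153
grasp_force: 58.8
```

drive_tool:
  rows:
    - {"dx":0,"dy":0,"dz":0.06,"wx":0,"wy":0,"wz":0,"hand":0}
    - {"dx":0,"dy":0,"dz":0.12,"wx":0,"wy":0,"wz":0,"hand":0}
    - {"dx":0,"dy":0,"dz":0.18,"wx":0,"wy":0,"wz":0,"hand":0}
    - {"dx":0,"dy":0,"dz":0.24,"wx":0,"wy":0,"wz":0,"hand":0}
    - {"dx":0,"dy":0,"dz":0.24,"wx":0,"wy":0,"wz":0,"hand":0}

```text
clock: 10.55
eef_pos: [0.4938, 0.3739, 0.1721]
tool_rot: [0.234, 0.972, -0.0, -0.0]
ft_force: [-0.8, -0.4, -2.3]
grip_width: 0.0153
grasp_force: 58.8
```

drive_tool:
  rows:
    - {"dx":0,"dy":0,"dz":0.05,"wx":0,"wy":0,"wz":0,"hand":0}
    - {"dx":0,"dy":0,"dz":0.1,"wx":0,"wy":0,"wz":0,"hand":0}
    - {"dx":0,"dy":0,"dz":0.15,"wx":0,"wy":0,"wz":0,"hand":0}
    - {"dx":0,"dy":0,"dz":0.2,"wx":0,"wy":0,"wz":0,"hand":0}

```text
clock: 10.95
eef_pos: [0.494, 0.3739, 0.1625]
tool_rot: [0.234, 0.972, -0.0, -0.0]
ft_force: [-0.8, -0.5, -0.3]
grip_width: 0.0151
grasp_force: 58.9
```

drive_tool:
  rows:
    - {"dx":0,"dy":0,"dz":0.03,"wx":0,"wy":0,"wz":0,"hand":0}
    - {"dx":0,"dy":0,"dz":0.06,"wx":0,"wy":0,"wz":0,"hand":0}

```text
clock: 11.15
eef_pos: [0.494, 0.3739, 0.1597]
tool_rot: [0.234, 0.972, -0.0, -0.0]
ft_force: [-0.3, -1.1, -0.5]
grip_width: 0.0154
grasp_force: 59.0
```

drive_tool:
  rows:
    - {"dx":0,"dy":0,"dz":0.03,"wx":0,"wy":0,"wz":0,"hand":0}
    - {"dx":0,"dy":0,"dz":0.06,"wx":0,"wy":0,"wz":0,"hand":0}

```text
clock: 11.35
eef_pos: [0.4941, 0.374, 0.157]
tool_rot: [0.234, 0.972, -0.0, 0.0]
ft_force: [-1.9, -2.0, 0.8]
grip_width: 0.0152
grasp_force: 59.2
```

drive_tool:
  rows:
    - {"dx":0,"dy":0,"dz":0.03,"wx":0,"wy":0,"wz":0,"hand":0}
    - {"dx":0,"dy":0,"dz":0.06,"wx":0,"wy":0,"wz":0,"hand":0}

```text
clock: 11.55
eef_pos: [0.4942, 0.374, 0.154]
tool_rot: [0.234, 0.972, 0.0, 0.0]
ft_force: [-1.4, -2.1, 1.4]
grip_width: 0.0157
grasp_force: 59.3
```

drive_tool:
  rows:
    - {"dx":0,"dy":-0.006,"dz":0.02,"wx":0,"wy":0,"wz":0,"hand":0}
    - {"dx":0,"dy":-0.006,"dz":0.05,"wx":0,"wy":0,"wz":0,"hand":0}

```text
clock: 11.75
eef_pos: [0.4942, 0.3739, 0.1516]
tool_rot: [0.234, 0.972, 0.0, 0.0]
ft_force: [-1.0, -2.0, 2.2]
grip_width: 0.0157
grasp_force: 59.3
```

drive_tool:
  rows:
    - {"dx":0,"dy":0,"dz":0.02,"wx":0,"wy":0,"wz":0,"hand":0}
    - {"dx":0,"dy":0,"dz":0.04,"wx":0,"wy":0,"wz":0,"hand":0}

```text
clock: 11.95
eef_pos: [0.4942, 0.3739, 0.1496]
tool_rot: [0.234, 0.972, 0.0, 0.0]
ft_force: [-1.7, -1.8, 4.0]
grip_width: 0.0153
grasp_force: 59.4
```

drive_tool:
  rows:
    - {"dx":0,"dy":-0.008,"dz":0.01,"wx":0,"wy":0,"wz":0,"hand":0}
    - {"dx":0,"dy":-0.008,"dz":0.02,"wx":0,"wy":0,"wz":0,"hand":0}
    - {"dx":0,"dy":-0.008,"dz":0.02,"wx":0,"wy":0,"wz":0,"hand":0}

```text
clock: 12.25
eef_pos: [0.494, 0.3738, 0.1485]
tool_rot: [0.234, 0.972, 0.0, 0.0]
ft_force: [-1.5, -1.3, 3.8]
grip_width: 0.0154
grasp_force: 59.5
```

Run:
```python
from workcell import bot
from h import *
o=bot.get_obs();print(o["eef_pos"],o["ft_force"],o["ft_torque"])
im=bot.camera("wrist");c=cam(bot.get_calibration("wrist"),o)
cv2.imwrite("pics/w6.png",im[...,::-1])
x,y=np.int32(proj(c,[o["eef_pos"][0],o["eef_pos"][1],.10])[0])
x0,y0=x-64,y-66;print("crop",x0,y0)
cv2.imwrite("pics/w6b.png",cv2.resize(im[y0:y0+96,x0:x0+128,::-1],(800,600),interpolation=cv2.INTER_CUBIC))
```

```text
[0.494  0.3738 0.1485] [-1.4613 -1.3109  3.7614] [-0.3106  0.0969  0.0062]
crop 186 159
```

View pics/w6b.png

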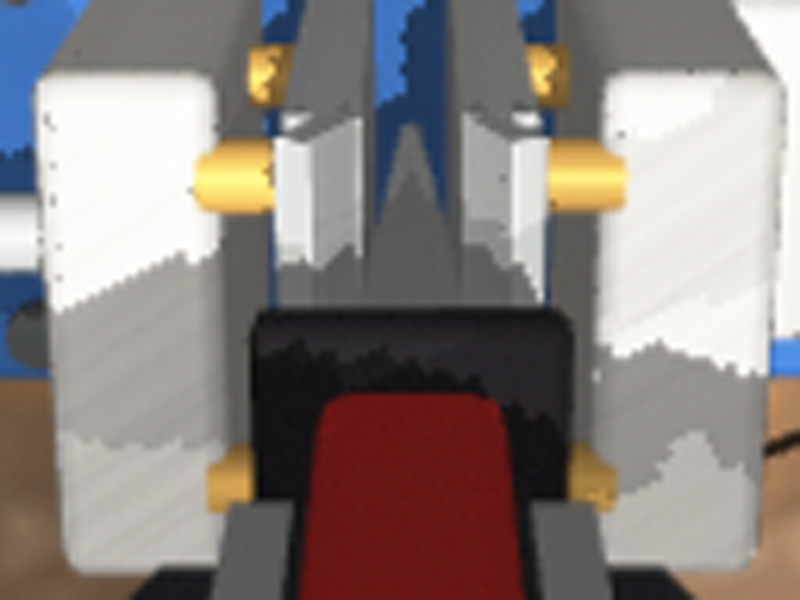

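drive_tool:
  rows:
    - {"dx":0,"dy":-0.004,"dz":0.02,"wx":0,"wy":0,"wz":0,"hand":0}
    - {"dx":0,"dy":-0.006,"dz":0.04,"wx":0,"wy":0,"wz":0,"hand":0}
    - {"dx":0,"dy":-0.006,"dz":0.06,"wx":0,"wy":0,"wz":0,"hand":0}

```text
clock: 12.6
eef_pos: [0.494, 0.3737, 0.1456]
tool_rot: [0.234, 0.972, 0.001, 0.0]
ft_force: [-0.2, -0.5, 4.9]
grip_width: 0.0155
grasp_force: 59.7
```

drive_tool:
  rows:
    - {"dx":0,"dy":0,"dz":0.02,"wx":0,"wy":0,"wz":0,"hand":0}
    - {"dx":0,"dy":0,"dz":0.03,"wx":0,"wy":0,"wz":0,"hand":0}

```text
clock: 12.8
eef_pos: [0.4939, 0.3736, 0.144]
tool_rot: [0.234, 0.972, 0.0, 0.0]
ft_force: [-0.5, 1.1, 4.5]
grip_width: 0.0151
grasp_force: 59.8
```

drive_tool:
  rows:
    - {"dx":0,"dy":0,"dz":0,"wx":0,"wy":0,"wz":0,"hand":0}
    - {"dx":0,"dy":0,"dz":0,"wx":0,"wy":0,"wz":0,"hand":0}

```text
clock: 13.0
eef_pos: [0.4939, 0.3735, 0.144]
tool_rot: [0.234, 0.972, 0.0, 0.0]
ft_force: [1.2, 0.1, 4.3]
grip_width: 0.0155
grasp_force: 59.7
```

Run:
```python
from workcell import bot
from h import *
o=bot.get_obs();print(o["eef_pos"],o["ft_force"])
im=bot.camera("wrist");c=cam(bot.get_calibration("wrist"),o)
cv2.imwrite("pics/w7.png",im[...,::-1])
x0,y0=187,155
cv2.imwrite("pics/w7b.png",cv2.resize(im[y0:y0+96,x0:x0+128,::-1],(800,600),interpolation=cv2.INTER_CUBIC))
def T(u,v,z,o=o): return (ray(c,u,v,z)-o["eef_pos"])@R.from_quat(o["tool_rot"]).as_matrix()*1000
print("0.104 row px scale mm/px",T(252,182,.104)[1]-T(251,182,.104)[1])
g=im.astype(int).sum(2)//3
for r in range(164,206,4): print(r,np.round(T(251,r,.104)[0],1),g[r,225:280])
c0=proj(c,o["eef_pos"]-[0,0,.110]);print("tip px",c0)
```

```text
[0.4939 0.3735 0.144 ] [1.2064 0.1389 4.2669]
0.104 row px scale mm/px 0.564467062262989
164 41.1 [ 97  96  94  78  59  59  59  64  89 108 106 106 107 107 107 107 107 107
 105  97  99 123 123 124 125 125 113  62  60  62  61  61  65  81  96 106
 105 106 107 107 107 108 107 107 104  71  60  60  61  60  72  88  88  88
  91]
168 38.9 [102 122 122 121 120 116  82  89 107 105 107 106 108 108 109 108 109 108
 106  89  98 125 125 123 123 118  60  60  59  60  61  61  64  82  95 106
 105 107 106 107 108 108 107 109 108 109 110 122 119  82  82  83  85  88
  88]
172 36.5 [121 197 197 197 193 101 102 106 106 106 108 109 109 110 109 109 109 109
 105  87  89 123 123 122 121 111  60  60  60  61  60  61  65  80  94 104
 105 107 108 108 110 110 110 110 109 109 123 183 195 120 118  99  98  91
  89]
176 34.2 [ 95 115 157 104  86  90 107 107 109 108 108 109 109 109 110 110 110 108
  97  88  98 122 117  73  72  59  60  59  59  58  59  61  63  81  93 103
 108 106 108 108 108 111 110 109 109 109 109 112 103  84  84  83  85  88
  88]
180 31.9 [ 92  91  90  73 102 218 161 235 230 150 113 104 104 106 106 108 1
[... 891 characters left out ...]
229 229 229 230 233 152 162 159 155 158 150 150 148
 108  80  79  81  89  89  89  88  89  87  87  87  88  88  81  80  84 110
 139 145 144 144 146 165 164 174 239 228 228 226 220 148  88  89  87  87
  88]
200 19.9 [ 90  90  90 103 177 229 230 229 230 235 151 157 152 149 152 149 145 104
  84  82  87  89  89  89  88  89  90  89  90  90  89  89  89  85  84 112
 139 140 140 139 138 139 142 154 219 209 208 206 198 140  89  89  89  88
  88]
204 17.4 [ 89  90  90  90  96 106 110 137 134 112  94  96  94  92  92  92  93  92
  85  87  88  89  88  88  89  89  89  90  89  89  90  89  89  89  87  89
  94  95  96  93  94 102 100 105 126 107 107 105 106 112  89  89  88  88
  90]
tip px [[250.848  192.6138]]
```

View pics/w7b.png

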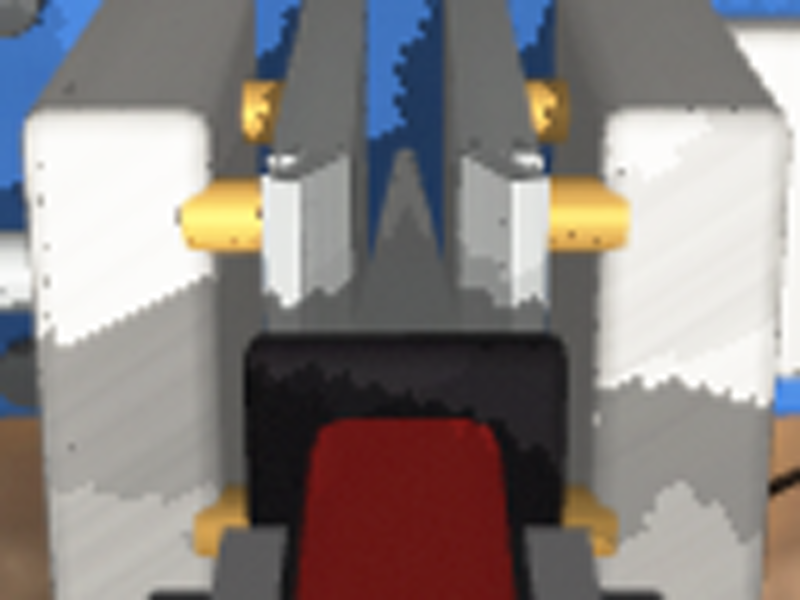

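The picture shows the blade centred between the plates, tip at (404,150) and lips at about x=365 and 445. The guard is well above the lips. The plates have opened about 2 mm in total, the side force is near zero, and the push is about 6 N.

```bash
python3 -c "
from workcell import bot
print(bot.job_done())"
```

```text
the job is handed in; nothing more can be done
None
```

I handed the job in at about 13 s with the gauge still held upright in the jig, its blade about 61 mm below the lips, roughly 15 mm past first contact. I estimate that each plate gave way about 1 mm, and the guard sits about 10 mm above the plate tops.

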